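# Snap the mandrel into the clip rack

## Robot

A 6-joint arm with a two-finger parallel gripper is mounted at the origin on the work surface. World frame = base frame: x ahead of the robot, y to its left, z up, the work surface at z = 0. Lengths are in m, angles in rad, forces in N, time in s.
With the tool pointing down it reaches from about 0.275 to 0.85 m from the base axis. Payload 19 kg.
Tool frame: the origin (TCP) lies at the very end of the fingers, on their centre line; the grasp point (between the pads) lies 19 mm behind it (ctrl.grip_depth is the distance from the TCP to the grasp point, in m); z points along the fingers, y is the direction in which the jaws open and shut (so a half turn about z gives the same grasp; the last joint's range is limited). The gripper opens to 85 mm and grips with 20 to 120 N. Pads are 22 mm wide; open, the fingers measure 114 mm over their backs; the gripper's body (76 mm by 85 mm) begins 54 mm behind the grasp point. The pads swing forward as they close: fully open they stand 13 mm farther back than shut.
Start: joints at [1.079, 0.15, 1.437, -0, 1.554, -0.134], TCP at [0.201, 0.539, 0.231] pointing down, gripper open.
Joint ranges: [-2.8, 2.8], [-0.68, 2.1], [0.12, 2.68], [-1.39, 4.53], [0.16, 2.79], [-2.81, 2.81]. Speed limits (rad/s): [1.89, 1.89, 2.22, 3.01, 3.01, 3.01].

## Interface

Orientations are given as a unit quaternion [w, x, y, z].
In Python, from plant import ctrl, capture, camera_model, search_frame gives the robot as it stands.
- The arm moves only by the tool arm_command, never from a script. Its argument "deltas" is a list of rows, each a list of 7 numbers: the shift along the tool's x, y, z in mm, then the turn, a rotation vector about the tool's x, y, z in degrees, then the finger opening in mm, from 0 to 85.4. A call has 1 to 20 rows; each row is the pose to reach, as a shift and turn from the pose commanded when the call began, along the tool's axes at that moment; what a row does not reach only later rows make up. A row lasts 1/8 s, in which the tool goes at most 62.5 mm and 10.7 degrees, less where a joint would pass 70% of its speed; a pose out of reach is approached as far as the arm can. A call with a gripper value outside its range is refused whole. The fingers move at their own pace and stop on an object; the grip force is fixed at half the most. Time passes only in rows, so rows that repeat a pose let the fingers close. It gives the time, the measured TCP pose, the force and the opening at its end, in the units of the state.
- ctrl.observe(): the state, without advancing time (a new reading comes with each control period).
- capture(name): name is "scene" or "top"; returns (picture, depth): 420x560x3 uint8, red, green, blue; 420x560 float32, m along the optical axis (not along the pixel's ray), 0 where there is no reading.
- camera_model(name): a dict with "intrinsics" (3x3 intrinsics, pixels), "view" (4x4, takes a point from world to camera coordinates). Camera axes: x right, y up, looking along -z (the intrinsics and any distortion apply to the point x, -y, -z); pixel columns grow to the right and rows downward; lengths in m; the calibration is good to about 2 mm. A picture is of the moment at which its call begins. camera_model takes no time and is no camera call.
- ctrl.job_done(): hands the job in, once; it reports no verdict.
Trained networks look in the newest picture that a camera, given by its name, has taken for a name from the list of things; names that differ only in an ending like _2 or _b are one class to them, and where a whole thing is asked for, a point or a joint stands for the part that bears it (a point fixed in the world has none). Each returns a list of dicts, best first, with "conf" (0 to 1); they miss things now and then, are a little off and sometimes report something else, mostly with a low value. They report only what shows in the picture. A call takes as long as a camera call. They do not tell look-alikes from the thing itself.
- search_frame(camera, label): "rect" ([left, top, width, height] in pixels, round what is visible of it).
The state is a dict: "clock": time; "q": joint angles; "qvel": joint speeds; "joint_torque": joint torques, N m; "ee_pos": TCP position; "tcp_rot": TCP orientation; "contact_force": force on the tool from outside, world axes, zero at the start; "ft_torque": the same for the moment, N m; "gripper_width": finger opening in m.
Only numpy, scipy, OpenCV 4.12 (cv2) and the standard library are available. Lean on these libraries where they do the work, as an engineer would, in place of code of your own. Each camera call takes 0.05 s, during which the arm holds its last target.

## Task

Take the steel mandrel, the plain round bar standing upright on the bench, and lay it on its side across the open mouths of the clip rack, centred and resting in both clips. Then press it down, level, until it snaps home in both clips, and keep pressing it firmly into the rubber seats: finish while still pressing, without letting go. Leave everything else on the bench where it is.

Things in the scene. Friction and masses are not known exactly. Their poses are not given: they have to be found in the camera images.
- mandrel_mid (a point): centre of the mandrel: a plain steel bar, 30 mm in diameter, 120 mm long, ends alike, 0.25 to 0.5 kg, starting upright on the bench (centre 60 mm up), to the left or right of the rack; nothing else is a plain upright bar (the waisted spool on the other side is not wanted). The point's z axis is the bar's axis.
- rack: clip rack, fixed: grey base plate 90 (x) by 130 (y) by 12 mm. Origin: centre of its underside, on the bench; the mandrel shall lie along its y axis (either end first), z is up. Two spring clips at y = -38 and +38 mm, each 16 mm wide on a pedestal 20 mm (y) by 56 mm (x), 46 mm high; the 56 mm between the pedestals are free down to the plate.
- rack_rest (a point): where the mandrel's centre is when it rests unsnapped in the mouths: 97 mm above the rack's origin (bar top 112 mm). Each clip has two upright sprung steel jaws with slick round lips, radius 4 mm, centres at x = -15.6 and +15.6 mm, 86 mm high; lip tops 90 mm high, jaws' outer faces at x = 23 mm; the mouth, 23 mm wide, opens upward.
- rack_home (a point): where the mandrel's centre is when it is snapped home on the free rubber seats: 75 mm above the rack's origin (bar top 90 mm). On the way down from the mouths the jaws spread; the push needed rises to some 10 to 17 N (taken half-way between the clips), then suddenly falls after about 10 mm, and the bar drops onto the seats, 22 mm below where it rested.
- seat (a joint): how far the rubber seats under the two clips are pressed down, in m: 0 free, 0.005 at the stop; they give 1 mm for each 4 N. The snapped-in mandrel's own weight sinks them about 1 mm; firmly pressed is more than 2 mm (about 3 mm is good).
- spool: bystander: waisted steel spool, 52 mm diameter, 65 mm high, standing on the other side of the rack; origin at the centre of its underside
- collar: bystander: steel ring, 48 mm diameter, 18 mm high, in front of the rack on the left; origin at the centre of its underside
- spanner: bystander: steel spanner 170 mm long lying behind the rack, about across the robot's view; origin under its middle
- oil: bystander: amber oil bottle with a red cap, 52 mm diameter, 130 mm high, behind on the right; origin at the centre of its underside
- block: bystander: dark steel grooved block 50 x 40 x 36 mm, behind on the left; origin at the centre of its underside
- tin: bystander: round tin 64 mm diameter, 50 mm high, behind on the right; origin at the centre of its underside
- hexbar: bystander: flat brass bar 110 x 10 x 18 mm lying at the left; origin under its middle
Mind the look-alikes: they are no part of the job. There is more than one size of the rack; the one meant has the size given above.

How it is judged:
By the outcome, as a careful person would: the job done as asked, in the order asked, and still so for the second after the job is handed in, while the arm keeps its last pose, push and grip.
It also fails if it takes over 64 s, if anything falls off the work surface, if the arm or the gripper's body presses on something with over 40 N, if the wrist force passes 120 N, or if a joint passes its speed limit or range.

## Working session

There is one attempt and no reset: what is moved stays moved. The work goes in short steps, Python scripts to look and compute and a tool call to move; the robot and the scene stay as the last step left them, time stands still between calls to the robot, and variables do not carry over. Pictures are saved under pics/ and viewed, and the job is handed in when it is done.

Besides the shell and the picture viewer there is one more tool, called by a JSON object that holds its "method" and its "body", one argument or row to a line. arm_command: Moves the arm, as the interface text tells. Its arguments: {"type":"object","properties":{"deltas":{"type":"array"}},"required":["deltas"]}

```bash
mkdir -p pics; ls; python3 - <<'E'
from plant import ctrl,capture,camera_model,search_frame
import cv2,numpy as np
s=ctrl.observe();print({k:np.round(v,4) for k,v in s.items()})
for n in("scene","top"):
    p,d=capture(n);cv2.imwrite(f"pics/{n}0.png",p[:,:,::-1]);np.save(f"{n}0.npy",d)
    m=camera_model(n);print(n,m)
    for l in("mandrel_mid","rack","spool"):
        print(l,[(np.round(r["rect"],1),round(r["conf"],2)) for r in search_frame(n,l)][:4])
E
```

```text
pics
{'clock': np.float64(0.0), 'q': array([ 1.079 ,  0.151 ,  1.438 , -0.    ,  1.5538, -0.134 ]), 'qvel': array([ 0.0003,  0.0005,  0.0016, -0.001 , -0.0001, -0.0002]), 'joint_torque': array([-1.50000e-03, -7.13065e+01, -5.70845e+01, -4.00000e-04,
        9.20000e-03,  0.00000e+00]), 'ee_pos': array([0.2013, 0.5384, 0.2307]), 'tcp_rot': array([-2.000e-04,  1.779e-01,  9.840e-01, -5.000e-04]), 'contact_force': array([-0.0223,  0.3689,  0.7263]), 'ft_torque': array([-0.1025, -0.0243, -0.0088]), 'gripper_width': np.float64(0.0854)}
scene {'intrinsics': array([[396.43366966,   0.        , 275.28179994],
       [  0.        , 396.43366966, 205.64067132],
       [  0.        ,   0.        ,   1.        ]]), 'view': array([[-0.07299558,  0.99733061,  0.00181877, -0.03703019],
       [-0.78431336, -0.05853092,  0.61759751,  0.36366718],
       [ 0.61605535,  0.0436554 ,  0.78649222, -1.26842936],
       [ 0.        ,  0.        ,  0.        ,  1.        ]])}
mandrel_mid [(array([353.1, 189.5,  20.2,  41. ]), 0.89)]
rack [(array([314.4, 102.7,  74.6,  75.1]), 0.92), (array([239.9, 198.3,  61.7,  55.3]), 0.81), (array([116.5, 193.3,  29.2,  29.1]), 0.63), (array([248.4, 155.8,  40.3,  33.8]), 0.62)]
spool [(array([116.5, 193.1,  30.2,  30.3]), 0.8), (array([255.4, 211.1,   3. ,   3.6]), 0.31)]
top {'intrinsics': array([[382.50846572,   0.        , 276.68647101],
       [  0.        , 382.50846572, 209.40584487],
       [  0.        ,   0.        ,   1.        ]]), 'view': array([[ 0.02985008, -0.99948349,  0.01190517,  0.05851446],
       [ 0.99880069,  0.0302879 ,  0.03846855, -0.50713752],
       [-0.03880927,  0.01074261,  0.99918889, -1.11818596],
       [ 0.        ,  0.        ,  0.        ,  1.        ]])}
mandrel_mid [(array([198.4, 202.1,  17.5,  13.8]), 0.55)]
rack [(array([253.3, 181.8,  53.2,  35. ]), 0.87), (array([174.9, 262.2,  70.8,  59.5]), 0.78), (array([270.1, 243.7,  39.2,  22.5]), 0.65)]
spool []
```

View pics/scene0.png

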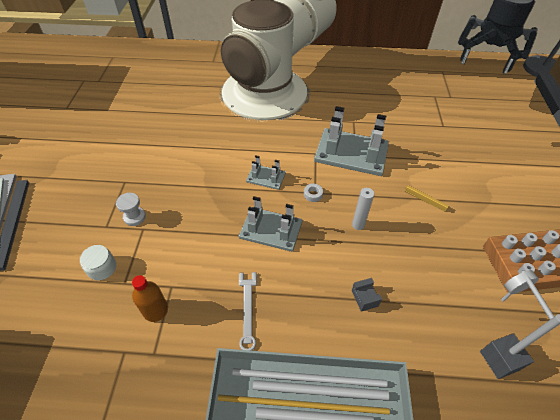

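View pics/top0.png

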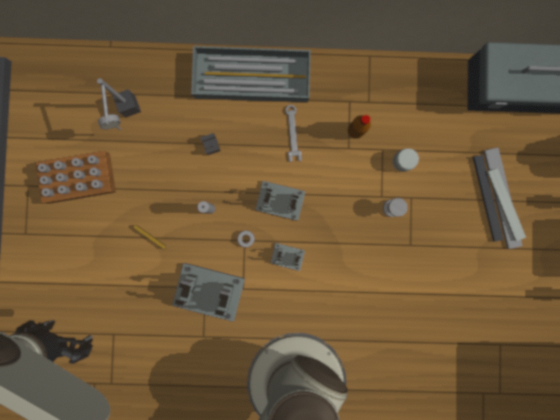

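The scene shows three racks: large at scene (352,140), small at (265,172) and medium at (270,225). The mandrel is at (363,209) and the spool at (130,208). Next I'll measure the racks.

```bash
cat > h.py <<'E'
from plant import ctrl,capture,camera_model,search_frame
import cv2,numpy as np
def cloud(n,d):
    m=camera_model(n);K=m["intrinsics"];V=m["view"]
    v,u=np.mgrid[:d.shape[0],:d.shape[1]]
    c=np.stack([(u-K[0,2])/K[0,0]*d,-(v-K[1,2])/K[1,1]*d,-d],-1)
    P=(c-V[:3,3])@V[:3,:3]
    P[d<=0]=np.nan
    return P
def proj(n,p):
    m=camera_model(n);K=m["intrinsics"];V=m["view"];c=np.atleast_2d(p)@V[:3,:3].T+V[:3,3]
    return np.stack([K[0,0]*c[:,0]/-c[:,2]+K[0,2],-K[1,1]*c[:,1]/-c[:,2]+K[1,2]],-1)
E
python3 - <<'E'
from h import *
T=cloud("top",np.load("top0.npy"));S=cloud("scene",np.load("scene0.npy"))
def rep(P,n,r):
    l,t,w,h=[int(x) for x in r]
    Q=P[t-6:t+h+6,l-6:l+w+6].reshape(-1,3);Q=Q[np.isfinite(Q[:,2])]
    table=np.median(Q[Q[:,2]<0.006][:,2]) if (Q[:,2]<.006).any() else None
    H=Q[Q[:,2]>0.0065]
    b=cv2.minAreaRect((H[:,:2]*1000).astype(np.float32))
    print(n,"table",table,"zmax",H[:,2].max(),"rect mm",b,len(H))
for n,r in {"mid":(253,182,53,35),"large":(175,262,71,60),"small":(270,244,39,23),"mandrel":(198,202,17.5,14)}.items(): rep(T,"top "+n,r)
for n,r in {"mid":(240,198,62,55),"large":(314,103,75,75),"small":(248,156,40,34),"mandrel":(353,189,20,41)}.items(): rep(S,"scene "+n,r)
E
python3 - <<'E'
import cv2
p=cv2.imread("pics/top0.png")[170:235,180:320];q=cv2.imread("pics/scene0.png")[180:260,230:390]
cv2.imwrite("pics/z1.png",cv2.resize(p,None,fx=5,fy=5,interpolation=2));cv2.imwrite("pics/z2.png",cv2.resize(q,None,fx=5,fy=5,interpolation=2))
E
```

```text
top mid table -0.0006013764123291298 zmax 0.09217149612931087 rect mm ((532.37890625, 65.39231872558594), (129.7166748046875, 89.85106658935547), 77.69387817382812) 1335
top large table -0.000544742751624914 zmax 0.13122250872636101 rect mm ((259.0523376464844, 266.6343688964844), (184.88583374023438, 129.3562774658203), 77.28624725341797) 2831
top small table -0.00041061956935063053 zmax 0.06435386107533936 rect mm ((372.3594970703125, 37.3414421081543), (124.14061737060547, 71.44367980957031), 78.14324951171875) 474
top mandrel table -0.000560427024643949 zmax 0.12504904440365408 rect mm ((502.3421630859375, 270.4745788574219), (28.526426315307617, 27.884212493896484), 47.854827880859375) 163
scene mid table 0.00032332010604538156 zmax 0.0924220642891128 rect mm ((493.7259216308594, 73.48265838623047), (130.69308471679688, 169.6064910888672), 78.25164794921875) 2013
scene large table 0.0006795107267024726 zmax 0.13057675446865602 rect mm ((303.0882873535156, 256.5680236816406), (184.59320068359375, 219.60121154785156), 77.32391357421875) 2851
scene small table 0.000502847780600784 zmax 0.0645742819674474 rect mm ((367.25225830078125, 39.059776306152344), (89.41881561279297, 64.41650390625), 78.20866394042969) 690
scene mandrel table 0.0005830141359915215 zmax 0.12283776793688564 rect mm ((502.41717529296875, 270.8990173339844), (30.24641227722168, 28.763561248779297), 14.895332336425781) 534
```

View pics/z1.png

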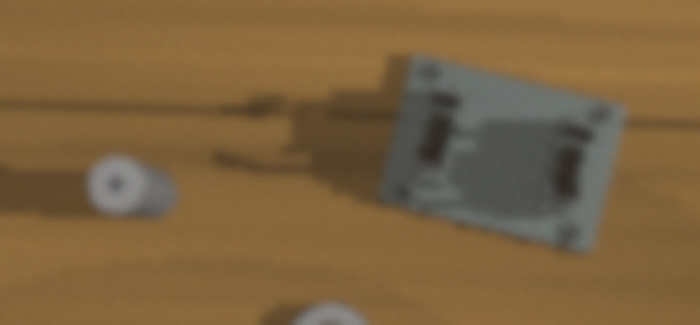

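View pics/z2.png

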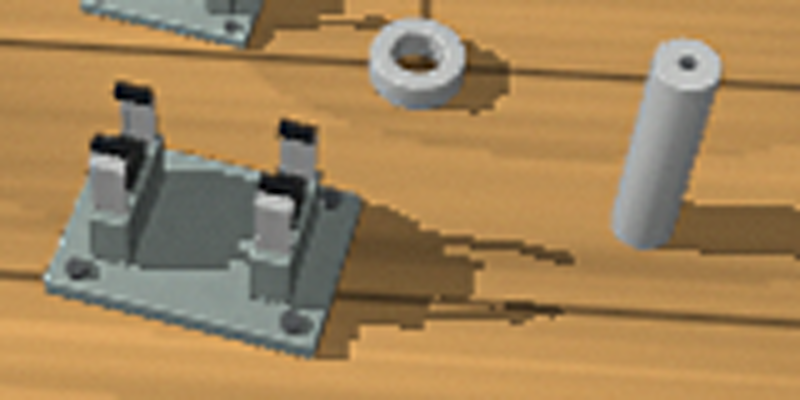

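{"method": "arm_command", "body": {
  "deltas": [
    [0,0,-15,0,-6,0,85],
    [0,0,-30,0,-12,0,85],
    [0,0,-50,0,-20,0,85],
    [0,0,-70,0,-28,0,85],
    [0,0,-80,0,-30,0,85],
    [0,0,-80,0,-30,0,85]
  ]
}}

```text
clock: 1.15
ee_pos: [0.201, 0.5388, 0.3112]
tcp_rot: [0.254, 0.172, 0.951, -0.046]
contact_force: [0.2, -0.5, -0.0]
gripper_width: 0.085
```

```bash
python3 - <<'E'
from h import *
s=ctrl.observe();print(ctrl.grip_depth);print({k:np.round(v,4).tolist() for k,v in s.items() if k in("q","ee_pos","tcp_rot","clock","contact_force")})
E
```

```text
0.0187
{'clock': 1.15, 'q': [1.3572, 0.1878, 1.3202, -0.5203, 1.6967, 0.0931], 'ee_pos': [0.201, 0.5388, 0.3112], 'tcp_rot': [0.2538, 0.1715, 0.9508, -0.0459], 'contact_force': [0.1641, -0.496, -0.013]}
```

```bash
python3 - <<'E'
from scipy.spatial.transform import Rotation as R
import numpy as np
def ori(q,c): 
    return R.from_euler('z',q[0])*R.from_euler('y',q[1]+q[2])*R.from_euler('z',q[3])*R.from_euler('y',q[4])*R.from_euler('z',q[5]+c)
D=[([1.079,.151,1.438,0,1.5538,-.134],[-2e-4,.1779,.984,-5e-4],[.2013,.5384,.2307]),([1.3572,.1878,1.3202,-.5203,1.6967,.0931],[.2538,.1715,.9508,-.0459],[.201,.5388,.3112])]
for q,t,p in D:
    T=R.from_quat([t[1],t[2],t[3],t[0]])
    for c in(-np.pi/2,np.pi/2): print(c,np.degrees((ori(q,c).inv()*T).magnitude()))
    print((R.from_euler('z',-q[0])).apply(p), (R.from_euler('z',-q[0])*T).as_matrix().round(3).tolist())
E
```

```text
-1.5707963267948966 179.99569738997275
1.5707963267948966 0.009679865312476643
[0.56964797 0.07679477 0.2307    ] [[-0.134, 0.991, -0.001], [0.991, 0.134, 0.0], [0.0, -0.001, -1.0]]
-1.5707963267948966 179.9988590412815
1.5707963267948966 0.006994534860142169
[ 0.56916287 -0.08221966  0.3112    ] [[0.124, 0.99, -0.071], [0.858, -0.143, -0.493], [-0.498, -0.0, -0.867]]
```

```bash
python3 - <<'E'
from h import *
T=cloud("top",np.load("top0.npy"))
# height max map
for P,n in((T,"top"),):
    Q=P.reshape(-1,3);Q=Q[np.isfinite(Q[:,2])]
    print("y:",[round(y,2) for y in np.arange(.80,-.1,-.06)])
    for x in np.arange(.84,.1,-.06):
        row=[]
        for y in np.arange(.80,-.1,-.06):
            m=(abs(Q[:,0]-x)<.03)&(abs(Q[:,1]-y)<.03);row.append(int(1000*Q[m,2].max()) if m.any() else -1)
        print(round(x,2),row)
# plate refined, and mandrel, both cams
S=cloud("scene",np.load("scene0.npy"))
for P,n in((T,"top"),(S,"scene")):
    Q=P.reshape(-1,3);Q=Q[np.isfinite(Q[:,2])]
    m=(np.hypot(Q[:,0]-.532,Q[:,1]-.065)<.09)&(abs(Q[:,2]-.012)<.006)
    print(n,"plate",m.sum(),cv2.minAreaRect((Q[m][:,:2]*1000).astype(np.float32)),np.median(Q[m][:,2]))
    m=(np.hypot(Q[:,0]-.5324,Q[:,1]-.0654)<.07)&(Q[:,2]>.075);J=Q[m]
    c=np.array([.5324,.0654]);a=np.radians(-12.3);Rm=np.array([[np.cos(a),np.sin(a)],[-np.sin(a),np.cos(a)]])
    L=(J[:,:2]-c)@Rm.T
    for sx in(-1,1):
        for sy in(-1,1):
            k=(L[:,0]*sx>0)&(L[:,1]*sy>0);print(sx,sy,k.sum(),L[k].mean(0)*1000 if k.any() else None,L[k].min(0)*1000 if k.any() else None,L[k].max(0)*1000 if k.any() else None)
    m=(np.hypot(Q[:,0]-.502,Q[:,1]-.2705)<.03)
    for lo,hi in((.01,.05),(.05,.1),(.112,.13)):
        k=m&(Q[:,2]>lo)&(Q[:,2]<hi)
        if k.sum()>5:print("mandrel",lo,k.sum(),cv2.minEnclosingCircle((Q[k][:,:2]*1000).astype(np.float32)),np.median(Q[k],0))
E
```

```text
y: [np.float64(0.8), np.float64(0.74), np.float64(0.68), np.float64(0.62), np.float64(0.56), np.float64(0.5), np.float64(0.44), np.float64(0.38), np.float64(0.32), np.float64(0.26), np.float64(0.2), np.float64(0.14), np.float64(0.08), np.float64(0.02), np.float64(-0.04), np.float64(-0.1)]
0.84 [6, 6, 6, 6, 56, 59, 5, 5, 46, 48, 49, 47, 47, 49, 5, 5]
0.78 [6, 5, 5, 4, 58, 207, 6, 5, 5, 5, 5, 5, 12, 11, 5, 77]
0.72 [6, 6, 5, 6, 172, 185, 5, 5, 39, 39, 5, 5, 5, 11, 6, 78]
0.66 [6, 4, 43, 66, 59, 6, 6, 6, 22, 40, 7, 5, 4, 11, 4, 4]
0.6 [4, 65, 66, 66, 65, 5, 5, 6, 5, 4, 4, 17, 16, 13, 6, 5]
0.54 [8, 66, 65, 66, 65, 7, 5, 4, 5, 121, 6, 92, 91, 91, 7, 5]
0.48 [5, 42, 24, 5, 9, 4, 6, 5, 5, 125, 6, 19, 16, 92, 5, 5]
0.42 [5, 6, 7, 6, 5, 20, 21, 18, 5, 5, 24, 23, 35, 11, 6, 4]
0.36 [6, 6, 4, 5, 6, 5, 5, 20, 24, 4, 6, 5, 64, 64, 6, 5]
0.3 [5, 8, 5, 5, 5, 544, 6, 20, 131, 22, 129, 20, 5, 9, 7, 5]
0.24 [6, 6, 6, 351, 450, 574, 610, 608, 130, 109, 129, 5, 5, 6, 6, 5]
0.18 [6, 5, 8, 6, 259, 426, 610, 610, 587, 21, 65, 5, 4, 4, 6, 5]
0.12 [2, 5, 5, 6, 5, 5, 6, 5, 5, 5, 5, 4, 17, 231, 239, 207]
top 
[... 974 characters left out ...]
 -1 30 [-15.62105616 -37.5820206 ] [-20.81715449 -45.88597987] [-12.13369571 -29.67587619]
-1 1 28 [-15.37939571  38.33091814] [-21.36142758  30.20594304] [-11.83765215  45.87769966]
1 -1 56 [ 18.10903122 -37.96595019] [ 11.67912444 -46.235332  ] [ 21.91011901 -29.55404456]
1 1 57 [18.06266038 38.21624164] [11.35201159 29.53814944] [22.78759422 45.75490558]
mandrel 0.01 141 ((503.14385986328125, 271.3805236816406), 14.92503547668457) [0.51385806 0.26776268 0.03101296]
mandrel 0.05 190 ((503.00531005859375, 271.22186279296875), 15.323436737060547) [0.51367075 0.26833629 0.07591701]
mandrel 0.112 146 ((501.6041259765625, 271.4765930175781), 16.20813751220703) [0.50543619 0.27075266 0.12013057]
```

```bash
cat >> h.py <<'E'
from scipy.spatial.transform import Rotation as R
def tool(az,dip):
    a,d=np.radians([az,dip]);h=np.array([np.cos(a),np.sin(a),0])
    z=np.cos(d)*h-np.sin(d)*np.array([0,0,1.]);y=np.array([-np.sin(a),np.cos(a),0]);x=np.cross(y,z)
    return R.from_matrix(np.stack([x,y,z],1))
def cur():
    s=ctrl.observe();t=s["tcp_rot"];return np.array(s["ee_pos"]),R.from_quat([t[1],t[2],t[3],t[0]]),s
def delta(p,T):
    c,C,s=cur();return np.round(1000*C.inv().apply(p-c),1),np.round(np.degrees((C.inv()*T).as_rotvec()),2)
MAN=np.array([.5025,.2708,.060]);RACK=np.array([.5323,.0653,0]);YAW=-12.2;GD=.0187
def pose(g,az,dip,back=0):
    T=tool(az,dip);return g+T.apply([0,0,GD-back]),T
E
python3 - <<'E'
from h import *
p,T=pose(MAN,-85,30,.12);print(p,T.as_matrix().round(2).tolist());print(delta(p,T),cur()[2]["q"].round(3))
p,T=pose(MAN+[0,0,.1],-85,30,.16);print(p);print(delta(p,T))
E
```

```text
[0.49485397 0.35819454 0.11065   ] [[-0.04, 1.0, 0.08], [0.5, 0.09, -0.86], [-0.87, -0.0, -0.5]]
(array([-193.4,  -66.5,  342.5]), array([ 46.07, -26.82,  46.17])) [ 1.357  0.188  1.32  -0.52   1.697  0.093]
[0.4918348  0.39270374 0.23065   ]
(array([-240.3,  -35.3,  231. ]), array([ 46.07, -26.82,  46.17]))
```

{"method": "arm_command", "body": {
  "deltas": [
    [-12,-2,12,2.5,-1.5,2.5,85],
    [-40,-6,38,7.5,-4.5,7.5,85],
    [-72,-11,69,14,-8,14,85],
    [-108,-16,104,20.5,-12,20.5,85],
    [-144,-21,139,27.5,-16,27.5,85],
    [-180,-26,173,34.5,-20,34.5,85],
    [-210,-31,202,40,-23.5,40,85],
    [-230,-34,221,44,-25.7,44,85],
    [-240,-35,231,46,-26.8,46.2,85],
    [-240,-35,231,46,-26.8,46.2,85],
    [-240,-35,231,46,-26.8,46.2,85]
  ]
}}

```text
clock: 2.52
ee_pos: [0.4913, 0.3929, 0.2318]
tcp_rot: [0.369, 0.585, 0.639, -0.336]
contact_force: [-0.8, -0.1, -0.6]
gripper_width: 0.0849
```

```bash
python3 - <<'E'
from h import *
s=cur()[2];print(s["q"].round(3),s["ee_pos"],s["clock"])
for n in("scene","top"):
    p,d=capture(n);cv2.imwrite(f"pics/{n}1.png",p[:,:,::-1])
p,T=pose(MAN,-85,30,.10);print(p,delta(p,T))
E
```

```text
[ 0.869  0.743  0.926 -0.834  2.161  0.554] [0.49134603 0.39290507 0.23182605] 2.525
[0.49636355 0.34093994 0.10065   ] (array([ 87.5,   0.2, 111.4]), array([ 0.18, -0.09, -0.11]))
```

View pics/scene1.png

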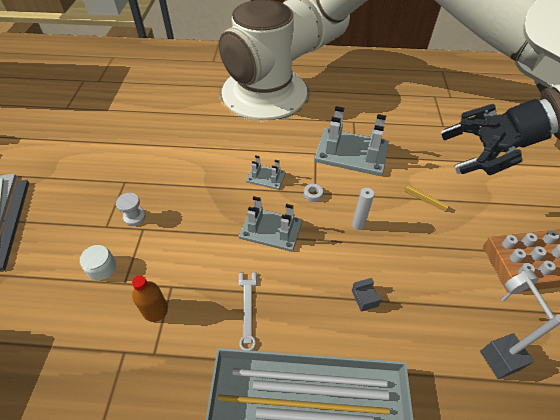

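View pics/top1.png

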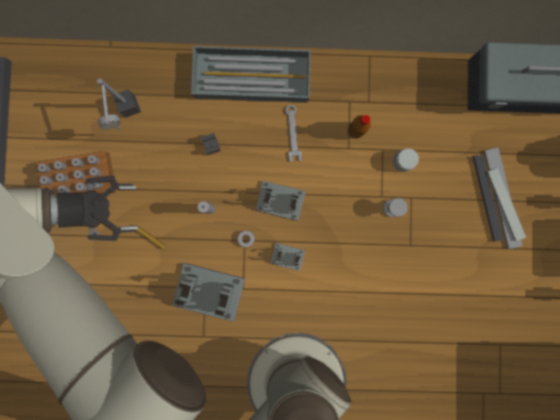

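{"method": "arm_command", "body": {
  "deltas": [
    [8,0,10,0,0,0,85],
    [26,0,33,0,0,0,85],
    [48,0,61,0,0,0,85],
    [70,0,90,0,0,0,85],
    [84,0,107,0,0,0,85],
    [87.5,0,111.4,0,0,0,85],
    [87.5,0,111.4,0,0,0,85],
    [87.5,0,111.4,0,0,0,85]
  ]
}}

```text
clock: 3.62
ee_pos: [0.4971, 0.3407, 0.1008]
tcp_rot: [0.369, 0.586, 0.638, -0.336]
contact_force: [-0.3, 0.9, 0.5]
gripper_width: 0.0848
```

```bash
python3 - <<'E'
from h import *
s=cur()[2];print(s["q"].round(3),s["ee_pos"],s["clock"],s["contact_force"])
for n in("scene","top"):
    p,d=capture(n);cv2.imwrite(f"pics/{n}2.png",p[:,:,::-1])
p,T=pose(MAN,-85,30,0);print(p,delta(p,T))
E
```

```text
[ 0.82   0.768  1.163 -0.764  1.943  0.729] [0.49710355 0.34069694 0.10077896] 3.625 [-0.33521598  0.94334325  0.51210779]
[0.50391146 0.25466695 0.05065   ] (array([-0. , -0.8, 99.5]), array([ 0.1 , -0.06, -0.18]))
```

View pics/scene2.png

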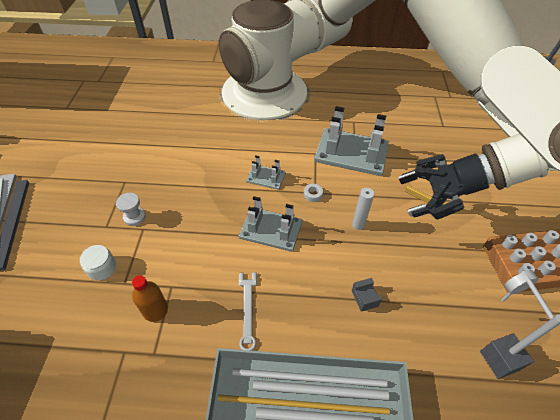

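View pics/top2.png

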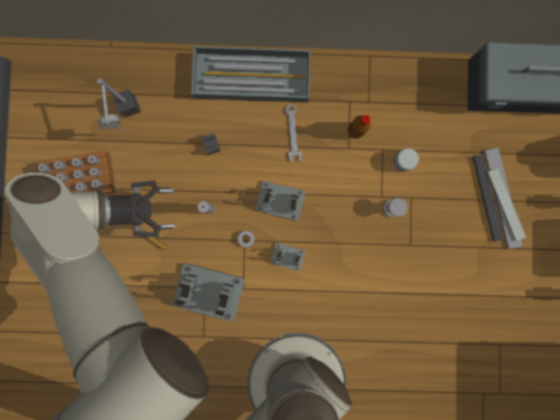

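```bash
python3 - <<'E'
from h import *
p,d=capture("scene");P=cloud("scene",d)
for r in range(150,225,6):
    print(r,[tuple((1000*P[r,c]).round().astype(int)) if np.isfinite(P[r,c,0]) else None for c in (450,480,510,530,545,555)])
E
```

```text
150 [(np.int64(229), np.int64(541), np.int64(3)), (np.int64(219), np.int64(626), np.int64(0)), (np.int64(490), np.int64(515), np.int64(252)), (np.int64(501), np.int64(543), np.int64(264)), (np.int64(523), np.int64(551), np.int64(286)), (np.int64(528), np.int64(563), np.int64(292))]
156 [(np.int64(252), np.int64(536), np.int64(2)), (np.int64(471), np.int64(480), np.int64(215)), (np.int64(500), np.int64(515), np.int64(246)), (np.int64(509), np.int64(543), np.int64(257)), (np.int64(530), np.int64(552), np.int64(278)), (np.int64(533), np.int64(566), np.int64(282))]
162 [(np.int64(274), np.int64(532), np.int64(1)), (np.int64(493), np.int64(472), np.int64(219)), (np.int64(509), np.int64(516), np.int64(239)), (np.int64(514), np.int64(547), np.int64(247)), (np.int64(519), np.int64(569), np.int64(254)), (np.int64(539), np.int64(568), np.int64(274))]
168 [(np.int64(466), np.int64(437), np.int64(171)), (np.int64(503), np.int64(472), np.int64(213)), (np.int64(519), np.int64(515), np.int64(234)), (np.int64(521), np.int64(549), np.int64(238)), (np.int64(524), np.int64(573), np.int64(243)), (np.int
[... 1850 characters left out ...]
 np.int64(1)), (np.int64(426), np.int64(696), np.int64(1)), (np.int64(424), np.int64(733), np.int64(2)), (np.int64(423), np.int64(757), np.int64(2))]
216 [(np.int64(460), np.int64(496), np.int64(1)), (np.int64(455), np.int64(568), np.int64(2)), (np.int64(450), np.int64(641), np.int64(3)), (np.int64(445), np.int64(690), np.int64(1)), (np.int64(444), np.int64(725), np.int64(3)), (np.int64(440), np.int64(752), np.int64(0))]
222 [(np.int64(478), np.int64(493), np.int64(1)), (np.int64(470), np.int64(566), np.int64(-2)), (np.int64(469), np.int64(635), np.int64(3)), (np.int64(464), np.int64(684), np.int64(2)), (np.int64(460), np.int64(721), np.int64(0)), (np.int64(459), np.int64(744), np.int64(1))]
```

{"method": "arm_command", "body": {
  "deltas": [
    [0,-0.8,10,0,0,0,85],
    [0,-0.8,28,0,0,0,85],
    [0,-0.8,48,0,0,0,85],
    [0,-0.8,68,0,0,0,85],
    [0,-0.8,84,0,0,0,85],
    [0,-0.8,94,0,0,0,85],
    [0,-0.8,99.5,0,0,0,85],
    [0,-0.8,99.5,0,0,0,85],
    [0,-0.8,99.5,0,0,0,85]
  ]
}}

```text
clock: 4.9
ee_pos: [0.5038, 0.2546, 0.0502]
tcp_rot: [0.369, 0.586, 0.638, -0.337]
contact_force: [0.5, 0.7, -0.4]
gripper_width: 0.0849
```

```bash
python3 - <<'E'
from h import *
s=cur()[2];print(s["q"].round(3),s["ee_pos"],s["clock"],s["contact_force"])
for n in("scene","top"):
    p,d=capture(n);o=p[120:270,280:480] if n=="scene" else p[150:260,130:290]
    cv2.imwrite(f"pics/{n}3.png",cv2.resize(o[:,:,::-1],None,fx=4,fy=4,interpolation=2))
p,T=pose(MAN,-85,30,0);print(p,delta(p,T))
E
```

```text
[ 0.731  0.717  1.374 -0.787  1.774  0.785] [0.50378622 0.25458321 0.05016697] 4.9 [ 0.50514813  0.69082315 -0.4148623 ]
[0.50391146 0.25466695 0.05065   ] (array([-0.4,  0.2, -0.4]), array([ 0.08, -0.03, -0.14]))
```

View pics/scene3.png

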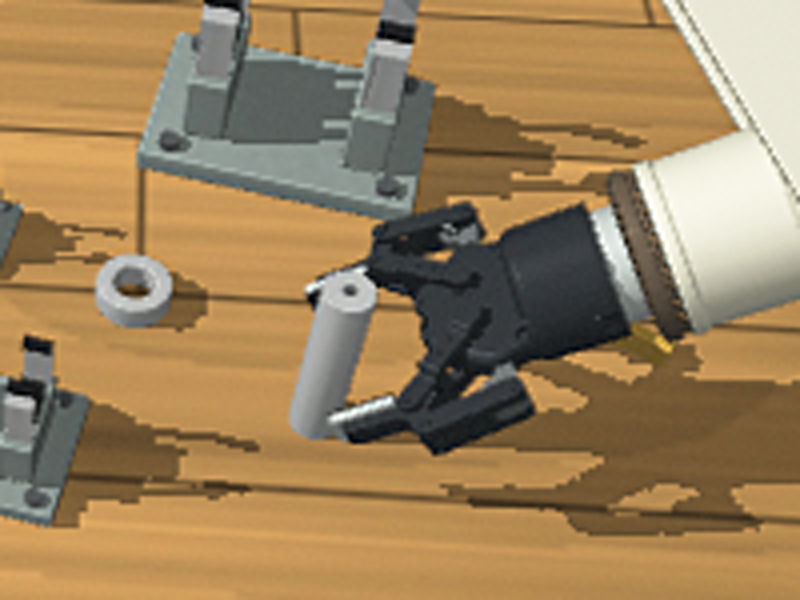

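View pics/top3.png

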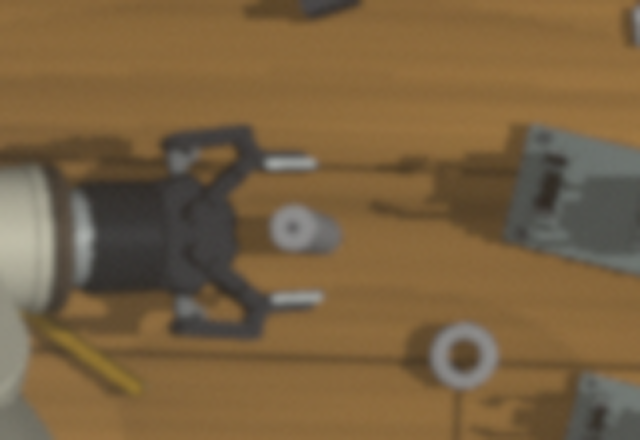

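The bar stands centred between the open fingers (zoomed top view, bar at about (295,228), fingers at y 162 and 298). Next I close the gripper.

{"method": "arm_command", "body": {
  "deltas": [
    [0,0,0,0,0,0,60],
    [0,0,0,0,0,0,40],
    [0,0,0,0,0,0,20],
    [0,0,0,0,0,0,5],
    [0,0,0,0,0,0,0],
    [0,0,0,0,0,0,0],
    [0,0,0,0,0,0,0],
    [0,0,0,0,0,0,0]
  ]
}}

```text
clock: 6.0
ee_pos: [0.5036, 0.2542, 0.0501]
tcp_rot: [0.369, 0.586, 0.638, -0.337]
contact_force: [-4.4, 2.2, 5.2]
gripper_width: 0.0289
```

```bash
python3 - <<'E'
from h import *
s=cur()[2];print(s["ee_pos"],s["clock"],s["contact_force"],s["ft_torque"],s["gripper_width"])
for n in("scene","top"):
    p,d=capture(n);o=p[120:270,280:480] if n=="scene" else p[150:260,130:290]
    cv2.imwrite(f"pics/{n}4.png",cv2.resize(o[:,:,::-1],None,fx=4,fy=4,interpolation=2))
    P=cloud(n,d);Q=P.reshape(-1,3);Q=Q[np.isfinite(Q[:,2])]
    m=(np.hypot(Q[:,0]-.502,Q[:,1]-.2705)<.03)&(Q[:,2]>.110)
    print("top of bar",m.sum(),cv2.minEnclosingCircle((Q[m][:,:2]*1000).astype(np.float32)))
E
```

```text
[0.50361903 0.25417806 0.05007905] 6.0 [-4.40315429  2.23381293  5.15017518] [-0.10277245  0.49666787 -0.62134665] 0.028909256013135896
top of bar 154 ((503.1808776855469, 270.9954833984375), 15.136731147766113)
top of bar 104 ((503.2456359863281, 270.84576416015625), 15.300209999084473)
```

View pics/scene4.png

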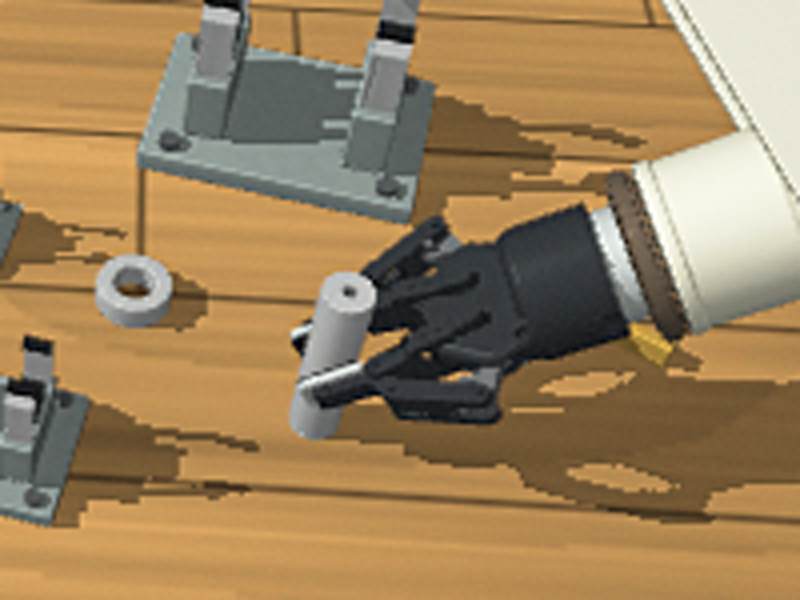

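```bash
python3 - <<'E'
from h import *
c,C,s=cur();b=C.inv().apply(np.array([.5032,.2709,.060])-c);u=C.inv().apply([0,0,1.]);np.save("bar.npy",[b,u]);print(b,u)
print(C.inv().apply([0,0,150]))
E
```

```text
[-0.0002246   0.00106933 -0.01942623] [-0.86599682  0.00241661 -0.50004366]
[-129.89952316    0.36249142  -75.0065496 ]
```

{"method": "arm_command", "body": {
  "deltas": [
    [-4,0,-2,0,0,0,0],
    [-17,0,-10,0,0,0,0],
    [-43,0,-25,0,0,0,0],
    [-73,0,-42,0,0,0,0],
    [-104,0,-60,0,0,0,0],
    [-121,0,-70,0,0,0,0],
    [-130,0,-75,0,0,0,0],
    [-130,0,-75,0,0,0,0],
    [-130,0,-75,0,0,0,0]
  ]
}}

```text
clock: 7.22
ee_pos: [0.5032, 0.2539, 0.199]
tcp_rot: [0.369, 0.585, 0.638, -0.338]
contact_force: [0.9, 0.1, -3.1]
gripper_width: 0.0283
```

```bash
python3 - <<'E'
from h import *
c,C,s=cur();b,u=np.load("bar.npy");print(s["clock"],c,s["contact_force"],s["ft_torque"],"bar expected",c+C.apply(b),C.apply(u))
p,d=capture("scene");cv2.imwrite("pics/s5.png",p[:,:,::-1])
E
```

```text
7.225 [0.50315813 0.25391918 0.1989519 ] [ 0.89642948  0.07010597 -3.06927898] [0.85738212 0.02188612 0.00202221] bar expected [0.50276045 0.27066549 0.20885014] [1.34429110e-03 7.97499842e-04 9.99998778e-01]
```

View pics/s5.png

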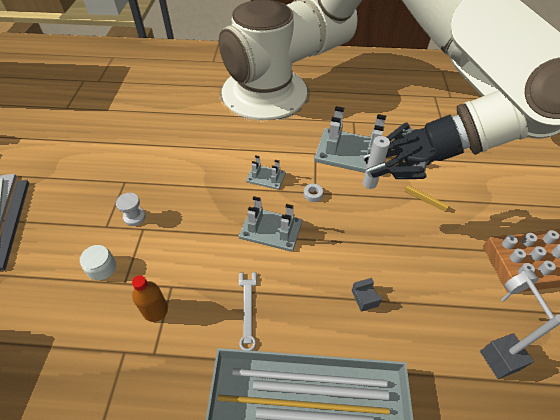

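```bash
cat >> h.py <<'E'
def place(zc,az=YAW-90,dip=None,dxy=(0,0)):
    "tool pose placing the held bar level, centre at rack + zc; dxy in rack axes"
    b,u=np.load("bar.npy")
    ang=np.degrees(np.arctan2(u[0],u[2])); # bar angle in tool xz plane
    best=None
    for dd in np.arange(100,140,.02):
        T=tool(az,dd);e=abs(T.apply(u)[2])
        if best is None or e<best[0]:best=(e,dd)
    T=tool(az,best[1]);a=np.radians(YAW)
    g=RACK+[np.cos(a)*dxy[0]-np.sin(a)*dxy[1],np.sin(a)*dxy[0]+np.cos(a)*dxy[1],zc]
    return g-T.apply(b),T,best[1]
E
python3 - <<'E'
from h import *
p,T,dd=place(.185);print(p,dd,T.apply(np.load("bar.npy")[1]));print(delta(p,T))
E
```

```text
[0.53334854 0.07520984 0.16828869] 119.99999999999602 [-2.08962147e-01 -9.77923728e-01  5.21055300e-05]
(array([-63.7,  14.5, 171.8]), array([ 5.  , 89.3 , 18.41]))
```

{"method": "arm_command", "body": {
  "deltas": [
    [-1.5,0.3,4,0.1,2,0.4,0],
    [-5,1.1,13,0.4,7,1.4,0],
    [-10,2.3,27,0.8,14,2.9,0],
    [-15.5,3.5,42,1.2,22,4.5,0],
    [-21,4.8,57,1.7,30,6.1,0],
    [-27,6.1,73,2.1,38,7.8,0],
    [-33,7.5,89,2.6,46,9.5,0],
    [-39,8.8,105,3,54,11.1,0],
    [-45,10.2,121,3.5,63,13,0],
    [-51,11.6,137,4,72,14.8,0],
    [-57,13,153,4.5,80,16.5,0],
    [-61.5,14,166,4.8,86,17.7,0],
    [-63.7,14.5,171.8,5,89.3,18.4,0],
    [-63.7,14.5,171.8,5,89.3,18.4,0],
    [-63.7,14.5,171.8,5,89.3,18.4,0]
  ]
}}

```text
clock: 9.15
ee_pos: [0.5335, 0.0755, 0.1696]
tcp_rot: [-0.162, 0.752, 0.607, 0.202]
contact_force: [0.3, 0.9, -3.3]
gripper_width: 0.0283
```

```bash
python3 - <<'E'
from h import *
c,C,s=cur();b,u=np.load("bar.npy");print(s["clock"],s["q"].round(3),c,s["contact_force"],s["ft_torque"],"bar expected",c+C.apply(b),C.apply(u))
for n in("scene","top"):
    p,d=capture(n);o=p[120:270,180:380] if n=="scene" else p[140:250,190:350];np.save(f"{n}6.npy",d);np.save(f"{n}6c.npy",p)
    cv2.imwrite(f"pics/{n}6.png",cv2.resize(o[:,:,::-1],None,fx=4,fy=4,interpolation=2))
E
```

```text
9.15 [-0.316  0.067  1.746  0.528  1.41  -0.211] [0.53353222 0.07547843 0.16955754] [ 0.26954312  0.85041302 -3.33375044] [-0.45986163  0.11118851  0.00702779] bar expected [0.53245209 0.06557199 0.18626885] [-2.08989990e-01 -9.77917769e-01 -1.42367467e-04]
```

View pics/scene6.png

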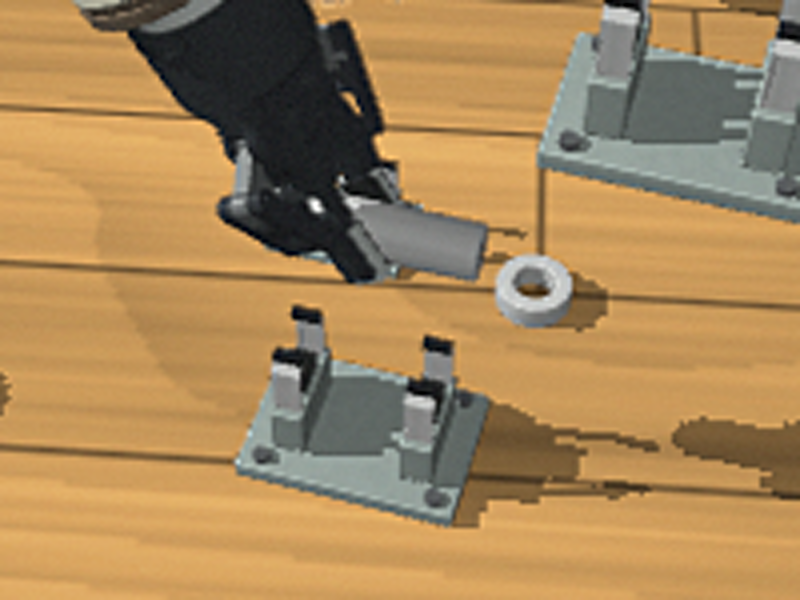

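View pics/top6.png

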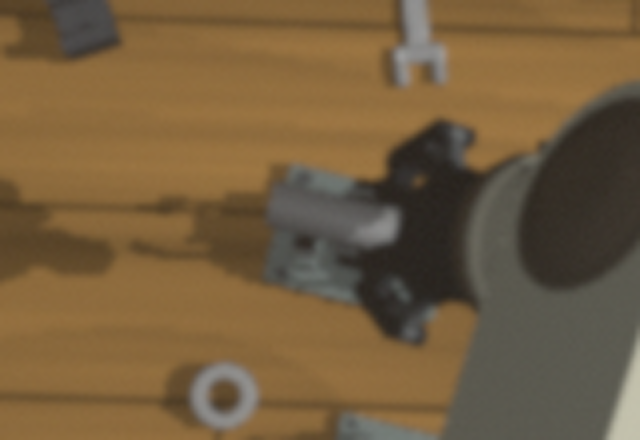

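```bash
cat > fit.py <<'E'
from h import *
from scipy.optimize import least_squares
def fit(ds,dt,g,u0,verbose=1,lo=.012,hi=.075):
    "g predicted centre,u0 predicted axis; take points near left half of bar"
    out=[]
    u0=u0/np.linalg.norm(u0)
    if u0[1]<0:u0=-u0
    for sets in (("scene",),("top",),("scene","top")):
        Q=[]
        for n,d in(("scene",ds),("top",dt)):
            if n in sets:
                P=cloud(n,d).reshape(-1,3);P=P[np.isfinite(P[:,2])];r=P-g;a=r@u0;rad=np.linalg.norm(r-np.outer(a,u0),axis=1)
                k=(a>lo+.010)&(a<hi)&(rad<.021)&(rad>.008);Q.append(P[k])
        Q=np.vstack(Q)
        if len(Q)<20: print(sets,len(Q));continue
        e1=np.cross(u0,[0,0,1]);e1/=np.linalg.norm(e1);e2=np.cross(e1,u0)
        c0=g+.04*u0
        def f(v):
            u=u0+v[2]*e1+v[3]*e2;u/=np.linalg.norm(u);r=Q-(c0+v[0]*e1+v[1]*e2)
            return (np.linalg.norm(np.cross(r,u),axis=1)-.015)*1000
        S=least_squares(f,np.zeros(4),loss="soft_l1",x_scale=.01)
        v=S.x;u=u0+v[2]*e1+v[3]*e2
        r=Q-g;end=np.percentile(r@u0,[98,100])
        ce=c0+v[0]*e1+v[1]*e2-.04*u
        print(sets,len(Q),"offs e1,e2 mm at a=40:",(v[:2]*1000).round(2),"angles deg",np.degrees(v[2:]).round(2),"end mm",(end*1000).round(1),"centre",ce.round(4),"axis",u.round(4),"rms",np.sqrt(np.mean(f(v)**2)).round(2))
E
python3 - <<'E'
from fit import *
c,C,s=cur();b,u=np.load("bar.npy")
fit(np.load("scene6.npy"),np.load("top6.npy"),c+C.apply(b),C.apply(u))
E
```

```text
('scene',) 307 offs e1,e2 mm at a=40: [-2.02 -0.82] angles deg [-0.08  0.01] end mm [60.5 60.8] centre [0.5306 0.0665 0.1856] axis [2.065e-01 9.785e-01 5.000e-04] rms 1.54
('top',) 187 offs e1,e2 mm at a=40: [-0.73 -1.9 ] angles deg [ 0.73 -0.64] end mm [60.2 60.8] centre [0.5313 0.0663 0.185 ] axis [ 0.2204  0.9755 -0.0107] rms 1.21
('scene', 'top') 494 offs e1,e2 mm at a=40: [-1.54 -1.34] angles deg [ 0.23 -0.42] end mm [60.5 60.8] centre [0.5308 0.0664 0.1854] axis [ 0.2118  0.9773 -0.007 ] rms 1.52
```

```bash
python3 - <<'E'
from h import *
for z in(.106,.097):
    p,T,dd=place(z,dxy=(.001,0));print(z,p,delta(p,T))
c,C,s=cur();print("down unit",C.inv().apply([0,0,-1.]),"rackx",C.inv().apply([np.cos(np.radians(YAW)),np.sin(np.radians(YAW)),0]))
E
```

```text
0.106 [0.53432596 0.07499852 0.08928869] (array([-40.9,   0.8,  69.2]), array([ 0.08, -0.03,  0.12]))
0.097 [0.53432596 0.07499852 0.08028869] (array([-45.4,   0.8,  77. ]), array([ 0.08, -0.03,  0.12]))
down unit [-0.50042307 -0.00214614  0.86577834] rackx [-0.00202363  0.9999971   0.00130918]
```

{"method": "arm_command", "body": {
  "deltas": [
    [-3,0.8,5,0,0,0,0],
    [-10,0.8,17,0,0,0,0],
    [-18,0.8,31,0,0,0,0],
    [-27,0.8,46,0,0,0,0],
    [-35,0.8,59,0,0,0,0],
    [-39,0.8,66,0,0,0,0],
    [-40.9,0.8,69.2,0,0,0,0],
    [-40.9,0.8,69.2,0,0,0,0],
    [-40.9,0.8,69.2,0,0,0,0]
  ]
}}

```text
clock: 10.38
ee_pos: [0.5345, 0.0744, 0.0894]
tcp_rot: [-0.162, 0.751, 0.607, 0.203]
contact_force: [-0.5, -0.6, -2.9]
gripper_width: 0.0285
```

```bash
python3 - <<'E'
from fit import *
c,C,s=cur();b,u=np.load("bar.npy");g=c+C.apply(b);print(s["clock"],c,s["contact_force"],s["ft_torque"],g,C.apply(u))
I={}
for n in("scene","top"):
    p,d=capture(n);I[n]=d;o=p[160:270,210:350] if n=="scene" else p[140:250,190:350]
    cv2.imwrite(f"pics/{n}7.png",cv2.resize(o[:,:,::-1],None,fx=5,fy=5,interpolation=2))
fit(I["scene"],I["top"],g,C.apply(u))
E
```

```text
10.375 [0.53453228 0.0744334  0.08940448] [-0.47148684 -0.64093083 -2.94263716] [-0.4590107   0.08795564  0.00555795] [0.53344734 0.06450806 0.10610426] [-0.20884984 -0.97794683 -0.00131691]
('scene',) 274 offs e1,e2 mm at a=40: [-2.11 -0.78] angles deg [0.36 0.79] end mm [61.1 61.3] centre [0.5311 0.065  0.1048] axis [0.215  0.9766 0.0152] rms 1.72
('top',) 159 offs e1,e2 mm at a=40: [-0.85 -1.58] angles deg [-0.69  0.52] end mm [60.4 60.9] centre [0.5331 0.0646 0.1042] axis [0.197  0.9805 0.0105] rms 1.39
('scene', 'top') 433 offs e1,e2 mm at a=40: [-1.66 -1.16] angles deg [0.01 0.76] end mm [61.  61.3] centre [0.5318 0.0649 0.1044] axis [0.2089 0.9779 0.0146] rms 1.64
```

View pics/scene7.png

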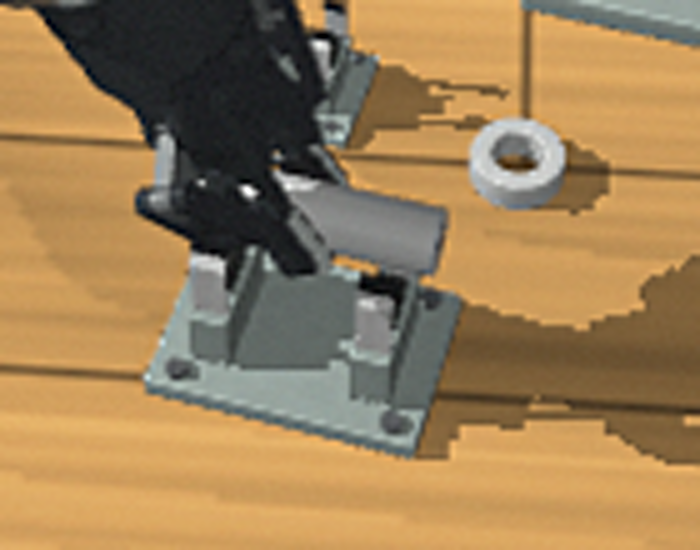

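View pics/top7.png

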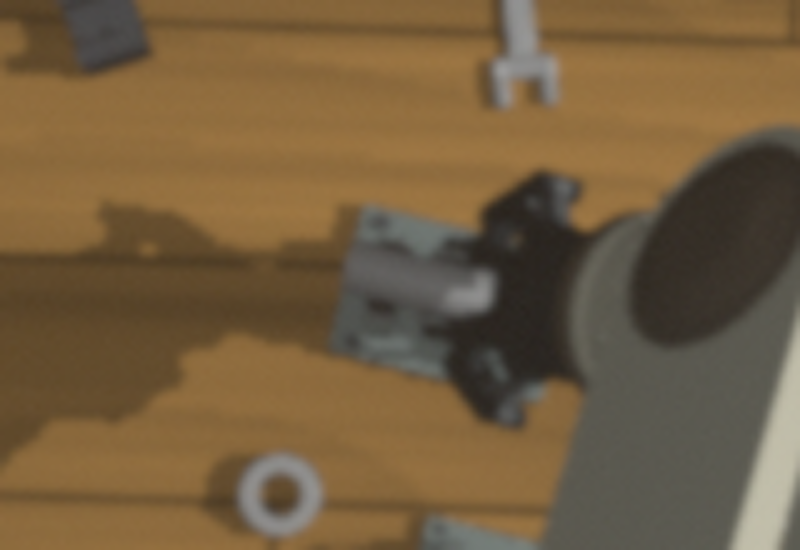

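{"method": "arm_command", "body": {
  "deltas": [
    [-1,0,1.7,0,0,0,0],
    [-2,0,3.5,0,0,0,0],
    [-3,0,5.2,0,0,0,0],
    [-3.5,0,6.1,0,0,0,0],
    [-3.5,0,6.1,0,0,0,0]
  ]
}}

```text
clock: 11.1
ee_pos: [0.5342, 0.0745, 0.0818]
tcp_rot: [-0.163, 0.751, 0.607, 0.202]
contact_force: [0.3, 0.2, -3.2]
gripper_width: 0.0283
```

{"method": "arm_command", "body": {
  "deltas": [
    [-0.5,0,0.9,0,0,0,0],
    [-1,0,1.7,0,0,0,0],
    [-1,0,1.7,0,0,0,0],
    [-1,0,1.7,0,0,0,0]
  ]
}}

```text
clock: 11.6
ee_pos: [0.5343, 0.0746, 0.08]
tcp_rot: [-0.163, 0.751, 0.607, 0.202]
contact_force: [-3.1, 0.1, 1.9]
gripper_width: 0.0286
```

```bash
cat > st.py <<'E'
from h import *
c,C,s=cur();b,u=np.load("bar.npy");g=c+C.apply(b);a=np.radians(YAW);F=s["contact_force"];M=s["ft_torque"]
r=lambda v:np.array([np.cos(a)*v[0]+np.sin(a)*v[1],-np.sin(a)*v[0]+np.cos(a)*v[1],v[2]]).round(2)
print(s["clock"],"tcp",c.round(4),"F rack",r(F),"M rack",r(M),"bar",g.round(4),"rel rack mm",r(1000*(g-RACK)),"axis z",C.apply(u)[2].round(4),"w",s["gripper_width"])
E
python3 st.py
```

```text
11.6 tcp [0.5343 0.0746 0.08  ] F rack [-3.02 -0.58  1.86] M rack [-0.02  0.34  0.02] bar [0.5332 0.0646 0.0967] rel rack mm [ 1.03 -0.45 96.74] axis z -0.0015 w 0.0285813362853025
```

{"method": "arm_command", "body": {
  "deltas": [
    [0,-0.5,0,0,0,0,0],
    [0,-1,0,0,0,0,0],
    [0,-1,0,0,0,0,0],
    [0,-1,0,0,0,0,0],
    [0,-1,0,0,0,0,0]
  ]
}}

```text
clock: 12.22
ee_pos: [0.5336, 0.0746, 0.0801]
tcp_rot: [-0.162, 0.751, 0.607, 0.203]
contact_force: [5.1, 1.2, 3.3]
gripper_width: 0.0283
```

```bash
python3 st.py; python3 - <<'E'
from fit import *
c,C,s=cur();b,u=np.load("bar.npy");g=c+C.apply(b)
I={}
for n in("scene","top"):
    p,d=capture(n);I[n]=d;o=p[160:270,210:350]
    if n=="scene":cv2.imwrite(f"pics/{n}8.png",cv2.resize(o[:,:,::-1],None,fx=5,fy=5,interpolation=2))
fit(I["scene"],I["top"],g,C.apply(u))
E
```

```text
12.225 tcp [0.5336 0.0746 0.0801] F rack [4.71 2.28 3.26] M rack [ 0.11 -0.62 -0.47] bar [0.5325 0.0647 0.0968] rel rack mm [ 0.35 -0.53 96.81] axis z -0.0014 w 0.02828721052959207
('scene',) 285 offs e1,e2 mm at a=40: [-1.77 -1.02] angles deg [0.13 1.39] end mm [61.  61.2] centre [0.5307 0.0651 0.0948] axis [0.2113 0.9774 0.0257] rms 1.75
('top',) 177 offs e1,e2 mm at a=40: [-0.66 -1.67] angles deg [-0.43 -0.39] end mm [60.2 60.8] centre [0.5322 0.0648 0.0954] axis [ 0.2017  0.9795 -0.0054] rms 1.95
('scene', 'top') 462 offs e1,e2 mm at a=40: [-1.38 -1.29] angles deg [0.06 0.98] end mm [61.  61.2] centre [0.5311 0.065  0.0948] axis [0.2101 0.9777 0.0185] rms 1.86
```

View pics/scene8.png

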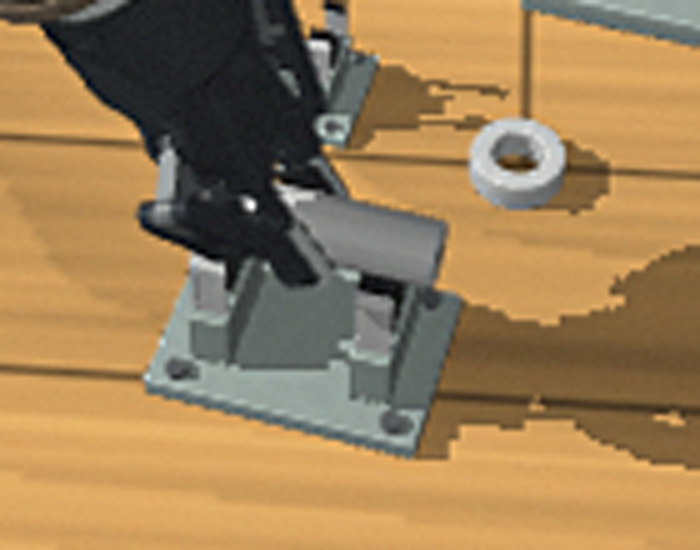

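{"method": "arm_command", "body": {
  "deltas": [
    [0,0.5,0,0,0,0,0],
    [0,0.5,0,0,0,0,0],
    [-0.5,0.5,0.9,0,0,0,0],
    [-1,0.5,1.7,0,0,0,0],
    [-1.5,0.5,2.6,0,0,0,0],
    [-1.5,0.5,2.6,0,0,0,0],
    [-1.5,0.5,2.6,0,0,0,0]
  ]
}}

```text
clock: 13.2
ee_pos: [0.5341, 0.0747, 0.0777]
tcp_rot: [-0.162, 0.751, 0.607, 0.203]
contact_force: [0.2, -0.2, 13.7]
gripper_width: 0.0286
```

```bash
python3 st.py
```

```text
13.2 tcp [0.5341 0.0747 0.0777] F rack [ 0.2  -0.12 13.7 ] M rack [ 0.73 -0.08 -0.19] bar [0.533  0.0648 0.0943] rel rack mm [ 0.81 -0.33 94.35] axis z -0.002 w 0.028594406743795923
```

{"method": "arm_command", "body": {
  "deltas": [
    [0.5,0,-0.9,0,0,0,0],
    [1,0,-1.7,0,-0.6,0,0],
    [1,0,-1.7,0,-1.2,0,0],
    [1,0,-1.7,0,-1.2,0,0],
    [1,0,-1.7,0,-1.2,0,0]
  ]
}}

```text
clock: 13.82
ee_pos: [0.5338, 0.0746, 0.0789]
tcp_rot: [-0.156, 0.753, 0.608, 0.194]
contact_force: [2.2, -2.6, 2.0]
gripper_width: 0.0285
```

```bash
cat >> st.py <<'E'
Fr=r(F);Mr=r(M);hangF=-3.2;hangM=-.46
N=Fr[2]-hangF
print("contact N",N.round(2),"y of contact rel bar centre mm (no Fy corr)",(1000*((Mr[0]-hangM)/N-.144)).round(0),"with Fy corr",(1000*((Mr[0]-hangM-.25*Fr[1])/N-.144)).round(0))
E
python3 st.py
python3 - <<'E'
from fit import *
c,C,s=cur();b,u=np.load("bar.npy");g=c+C.apply(b)
I={}
for n in("scene","top"):
    p,d=capture(n);I[n]=d
fit(I["scene"],I["top"],g,C.apply(u))
E
```

```text
13.825 tcp [0.5338 0.0746 0.0789] F rack [ 2.71 -2.11  2.01] M rack [-0.22 -0.4  -0.34] bar [0.5328 0.065  0.0958] rel rack mm [ 0.55 -0.15 95.81] axis z 0.0196 w 0.028456804020697942
contact N 5.21 y of contact rel bar centre mm (no Fy corr) -98.0 with Fy corr 3.0
('scene',) 286 offs e1,e2 mm at a=40: [-1.64 -0.57] angles deg [-0.29  0.08] end mm [61.  61.3] centre [0.5314 0.0653 0.0952] axis [ 0.2037  0.9789 -0.0183] rms 1.92
('top',) 177 offs e1,e2 mm at a=40: [-0.34 -1.26] angles deg [ 1.12 -0.42] end mm [60.4 61.2] centre [0.5317 0.0653 0.0948] axis [ 0.2278  0.9736 -0.027 ] rms 1.81
('scene', 'top') 463 offs e1,e2 mm at a=40: [-1.15 -0.88] angles deg [-0.22  0.03] end mm [60.9 61.3] centre [0.5318 0.0652 0.0949] axis [ 0.2049  0.9786 -0.0192] rms 1.91
```

```bash
cat > avg.py <<'E'
from h import *
import sys
n=int(sys.argv[1]) if len(sys.argv)>1 else 8
a=np.radians(YAW);Rz=R.from_euler('z',-a)
Fs=[];Ms=[]
for i in range(n):
    s=ctrl.observe();Fs.append(Rz.apply(s["contact_force"]));Ms.append(Rz.apply(s["ft_torque"]));capture("top")
Fs=np.array(Fs);Ms=np.array(Ms);F=Fs.mean(0);M=Ms.mean(0)
c,C,s=cur();b,u=np.load("bar.npy");g=c+C.apply(b)
print(s["clock"],"F",F.round(2),"sd",Fs.std(0).round(2),"M",M.round(3),"sd",Ms.std(0).round(3))
D=.2875;rr=Rz.apply(C.apply([0,0,D]))+0
Fc=F-[0,0,-3.2];M0=np.cross(rr,[0,0,-3.2]);Mc=M-M0-np.cross(rr,Fc)
print("contact F",Fc.round(2),"moment about grasp",Mc.round(3),"bar rel",(1000*Rz.apply(g-RACK)).round(2),"level z",C.apply(u)[2].round(4),"-> y contact mm",(1000*Mc[0]/Fc[2]).round(0))
E
python3 avg.py
```

```text
14.325 F [ 2.68 -1.43  2.68] sd [0.25 0.68 0.51] M [-0.226 -0.389 -0.313] sd [0.022 0.031 0.023]
contact F [ 2.68 -1.43  5.88] moment about grasp [-0.238  0.287  0.06 ] bar rel [ 0.59 -0.16 95.81] level z 0.0196 -> y contact mm -40.0
```

```bash
python3 - <<'E'
from h import *
p,d=capture("scene");P=cloud("scene",d)
a=np.radians(YAW);Q=(R.from_euler('z',-a).apply((P-RACK).reshape(-1,3))*1000).reshape(P.shape)
o=p[190:235,230:290];cv2.imwrite("pics/z9.png",cv2.resize(o[:,:,::-1],None,fx=13,fy=13,interpolation=cv2.INTER_NEAREST))
for r in range(196,226,2):
    print(r,' '.join("%4d,%4d,%4d|"%tuple(Q[r,c]) for c in range(236,276,4)))
E
```

```text
196  -73,-113,   1|  -76,-104,   1|   48, -39, 168|   43, -32, 165|   18, -34, 136|   18, -25, 139|   21, -15, 145|   19,  -7, 146|  -16, -10, 103|  -15,   0, 108|
198  -68,-111,   0|  -70,-101,   2|   54, -37, 170|   47, -31, 163|   22, -32, 134|   22, -24, 137|   22, -15, 140|   18,  -8, 138|   -7,  -7, 107|  -12,   0, 105|
200  -63,-110,   0|   55, -45, 162|   57, -36, 168|   58, -27, 172|   51, -21, 165|   21, -24, 129|    2, -22, 108|   22,  -6, 137|    0,  -5, 111|   -4,   2, 108|
202  -56,-107,   0|   60, -43, 163|   61, -34, 167|   61, -26, 171|   52, -21, 161|   44, -16, 153|   17, -17, 120|   24,  -6, 133|   15,   0, 124|    1,   4, 109|
204  -51,-106,  -1|   62, -43, 159|   63, -34, 163|   64, -25, 168|   54, -21, 157|   47, -15, 150|   39,  -9, 143|   25,  -5, 128|   19,   0, 123|    5,   5, 108|
206  -42,-102,   2|   63, -43, 154|   62, -35, 155|   63, -26, 159|   59, -19, 157|   51, -14, 149|   42,  -8, 141|   27,  -5, 123|   22,   1, 120|    9,   6, 105|
208  -38,-101,   0|  -42, -92,  -1|   56, -38, 141|   55, -29, 143|   54, -21, 144|   53, -13, 146|   44,  -8, 137| 
[... 659 characters left out ...]
6, -24,  11|   25,   2,  88|   25,  11,  93|
218   -9, -90,   0|  -12, -81,   0|  -14, -71,   0|   20, -46,  56|   20, -36,  60|    7, -32,  44|   -5, -27,  29|  -19, -22,  14|  -23, -13,  11|  -25,  -4,  12|
220   -3, -88,   1|   -8, -79,  -1|  -11, -70,  -2|   -3, -57,  13|   21, -37,  53|   14, -29,  48|   -6, -28,  20|  -15, -21,  11|  -18, -12,  11|  -20,  -2,  12|
222    1, -86,   0|   -1, -77,   0|   -4, -68,   0|   24, -45,  46|   22, -36,  47|   18, -29,  45|   -5, -27,  14|   -9, -19,  11|  -12, -10,  11|  -13,   0,  13|
224    7, -84,   0|    3, -75,   0|    9, -62,  12|   25, -45,  40|   27, -35,  47|   20, -28,  41|   -1, -26,  12|   -3, -17,  13|   -7,  -8,  11|   -9,   0,  11|
```

View pics/z9.png

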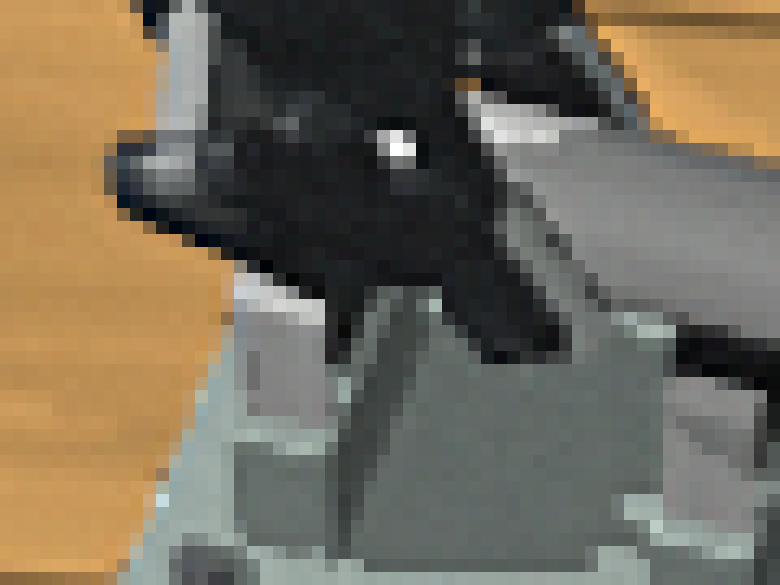

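{"method": "arm_command", "body": {
  "deltas": [
    [0,0,0,0,0.6,0,0],
    [0,0,0,0,1.2,0,0],
    [-0.5,0,0.9,0,1.2,0,0],
    [-1,0,1.7,0,1.2,0,0],
    [-1.5,0,2.6,0,1.2,0,0],
    [-1.5,0,2.6,0,1.2,0,0],
    [-1.5,0,2.6,0,1.2,0,0]
  ]
}}

```text
clock: 15.25
ee_pos: [0.5342, 0.0748, 0.0768]
tcp_rot: [-0.163, 0.751, 0.607, 0.203]
contact_force: [0.1, 0.1, 14.4]
gripper_width: 0.0286
```

```bash
sed -i 's/^D=.*/D=.145;rr=Rz.apply(C.apply([0,0,D]))+0/; s/^Fc=.*/Fc=F-[0,0,-3.2];Mc=M-np.array([-.465,-.011,0])-np.cross(rr,Fc)/' avg.py; python3 avg.py
```

```text
15.65 F [ 0.26  0.39 14.47] sd [0.36 0.38 0.29] M [ 0.875 -0.019 -0.125] sd [0.023 0.027 0.032]
contact F [ 0.26  0.39 17.67] moment about grasp [ 0.003  0.029 -0.106] bar rel [ 0.84 -0.28 93.43] level z -0.0027 -> y contact mm 0.0
```

{"method": "arm_command", "body": {
  "deltas": [
    [-0.5,0,0.9,0,0,0,0],
    [-1,0,1.7,0,0,0,0],
    [-1.5,0,2.6,0,0,0,0],
    [-1.5,0,2.6,0,0,0,0],
    [-1.5,0,2.6,0,0,0,0]
  ]
}}

```text
clock: 16.27
ee_pos: [0.5342, 0.0749, 0.0738]
tcp_rot: [-0.163, 0.751, 0.607, 0.203]
contact_force: [0.5, 1.7, 14.0]
gripper_width: 0.0288
```

```bash
python3 avg.py 6;python3 - <<'E'
from fit import *
c,C,s=cur();b,u=np.load("bar.npy");g=c+C.apply(b)
I={}
for n in("scene","top"):
    p,d=capture(n);I[n]=d
fit(I["scene"],I["top"],g,C.apply(u))
E
```

```text
16.575 F [ 0.2   0.95 14.43] sd [0.26 0.49 0.54] M [ 0.944 -0.011 -0.138] sd [0.018 0.028 0.028]
contact F [ 0.2   0.95 17.63] moment about grasp [ 0.005  0.029 -0.124] bar rel [ 0.85 -0.22 90.48] level z -0.0028 -> y contact mm 0.0
('scene',) 282 offs e1,e2 mm at a=40: [-1.76 -0.82] angles deg [-0.46  0.57] end mm [61.  61.6] centre [0.5317 0.0652 0.0893] axis [0.2009 0.9796 0.0128] rms 2.13
('top',) 180 offs e1,e2 mm at a=40: [-0.88 -1.32] angles deg [-0.39 -0.47] end mm [60.3 61. ] centre [0.5325 0.065  0.0895] axis [ 0.2022  0.9794 -0.0054] rms 1.9
('scene', 'top') 462 offs e1,e2 mm at a=40: [-1.38 -1.06] angles deg [-0.53  0.19] end mm [60.9 61.6] centre [0.5321 0.0651 0.0893] axis [0.1998 0.9799 0.0062] rms 2.04
```

{"method": "arm_command", "body": {
  "deltas": [
    [-0.5,0,0.9,0,0,0,0],
    [-1,0,1.7,0,0,0,0],
    [-1.5,0,2.6,0,0,0,0],
    [-2,0,3.5,0,0,0,0],
    [-2.5,0,4.3,0,0,0,0],
    [-3,0,5.2,0,0,0,0],
    [-3,0,5.2,0,0,0,0]
  ]
}}

```text
clock: 17.55
ee_pos: [0.5337, 0.0746, 0.0666]
tcp_rot: [-0.163, 0.752, 0.607, 0.202]
contact_force: [4.5, 0.1, -1.3]
gripper_width: 0.0286
```

```bash
python3 avg.py 6;python3 - <<'E'
from fit import *
c,C,s=cur();b,u=np.load("bar.npy");g=c+C.apply(b)
I={}
for n in("scene","top"):
    p,d=capture(n);I[n]=d
fit(I["scene"],I["top"],g,C.apply(u))
E
```

```text
17.85 F [ 4.72  1.35 -3.18] sd [0.52 0.71 1.22] M [-0.263 -0.605 -0.47 ] sd [0.064 0.023 0.026]
contact F [4.72 1.35 0.02] moment about grasp [ 0.031 -0.002 -0.127] bar rel [ 0.46 -0.57 83.31] level z -0.0012 -> y contact mm 1331.0
('scene',) 274 offs e1,e2 mm at a=40: [-1.79 -0.37] angles deg [-1.28  0.9 ] end mm [61.1 61.4] centre [0.5318 0.0648 0.0823] axis [0.187  0.9826 0.017 ] rms 2.48
('top',) 174 offs e1,e2 mm at a=40: [-0.57 -1.12] angles deg [ 2.56 -1.23] end mm [60.4 61.2] centre [0.5303 0.0651 0.0831] axis [ 0.2525  0.9687 -0.0203] rms 2.02
('scene', 'top') 448 offs e1,e2 mm at a=40: [-1.29 -0.67] angles deg [0.05 0.11] end mm [61.1 61.4] centre [0.5313 0.0649 0.0826] axis [0.2097 0.9778 0.0032] rms 2.32
```

{"method": "arm_command", "body": {
  "deltas": [
    [-0.5,0.3,0.9,0,0,0,0],
    [-1.2,0.4,2.1,0,0,0,0],
    [-2,0.4,3.5,0,0,0,0],
    [-3,0.4,5.2,0,0,0,0],
    [-4,0.4,6.9,0,0,0,0],
    [-4,0.4,6.9,0,0,0,0]
  ]
}}

```text
clock: 18.7
ee_pos: [0.5341, 0.0746, 0.0588]
tcp_rot: [-0.163, 0.751, 0.607, 0.202]
contact_force: [-0.3, -0.6, -3.4]
gripper_width: 0.0284
```

```bash
python3 avg.py 6
```

```text
19.0 F [-0.02 -0.06 -3.24] sd [0.63 0.58 0.6 ] M [-0.497  0.021  0.013] sd [0.017 0.018 0.028]
contact F [-0.02 -0.06 -0.04] moment about grasp [-0.022  0.029  0.012] bar rel [ 0.95 -0.52 75.64] level z -0.0013 -> y contact mm 512.0
```

{"method": "arm_command", "body": {
  "deltas": [
    [-0.5,0,0.9,0,0,0,0],
    [-1,0,1.7,0,0,0,0],
    [-1,0,1.7,0,0,0,0],
    [-1,0,1.7,0,0,0,0]
  ]
}}

```text
clock: 19.5
ee_pos: [0.5343, 0.0745, 0.0571]
tcp_rot: [-0.162, 0.751, 0.607, 0.202]
contact_force: [-2.9, -0.3, 3.1]
gripper_width: 0.0286
```

```bash
python3 avg.py 6
```

```text
19.8 F [-2.16 -0.14  3.53] sd [0.51 0.49 0.33] M [-0.02   0.271  0.118] sd [0.05  0.027 0.018]
contact F [-2.16 -0.14  6.73] moment about grasp [-0.026  0.012 -0.038] bar rel [ 1.05 -0.5  73.71] level z -0.0014 -> y contact mm -4.0
```

{"method": "arm_command", "body": {
  "deltas": [
    [-0.4,-0.2,0.7,0,0,0,0],
    [-0.75,-0.2,1.3,0,0,0,0],
    [-0.75,-0.2,1.3,0,0,0,0],
    [-0.75,-0.2,1.3,0,0,0,0],
    [-0.75,-0.2,1.3,0,0,0,0]
  ]
}}

```text
clock: 20.42
ee_pos: [0.5343, 0.0745, 0.0558]
tcp_rot: [-0.162, 0.751, 0.607, 0.203]
contact_force: [-2.3, -0.2, 8.0]
gripper_width: 0.0288
```

```bash
python3 avg.py 6;python3 - <<'E'
from fit import *
c,C,s=cur();b,u=np.load("bar.npy");g=c+C.apply(b)
I={}
for n in("scene","top"):
    p,d=capture(n);I[n]=d;o=p[160:270,210:350] 
    if n=="scene":cv2.imwrite("pics/s10.png",cv2.resize(o[:,:,::-1],None,fx=5,fy=5,interpolation=2))
    cv2.imwrite(f"pics/{n}10f.png",p[:,:,::-1])
fit(I["scene"],I["top"],g,C.apply(u))
E
```

```text
20.725 F [-1.9  -0.31  8.36] sd [0.49 0.59 0.37] M [0.298 0.327 0.136] sd [0.013 0.015 0.018]
contact F [-1.9  -0.31 11.56] moment about grasp [-0.039  0.102 -0.003] bar rel [ 1.04 -0.51 72.51] level z -0.0016 -> y contact mm -3.0
('scene',) 251 offs e1,e2 mm at a=40: [-1.5 -0.4] angles deg [-1.33 -0.86] end mm [61.2 61.4] centre [0.5326 0.0647 0.0727] axis [ 0.1862  0.9828 -0.0134] rms 2.99
('top',) 146 offs e1,e2 mm at a=40: [-0.54 -1.49] angles deg [ 0.97 -2.  ] end mm [60.6 61.3] centre [0.532  0.0648 0.0724] axis [ 0.2255  0.9744 -0.0334] rms 2.2
('scene', 'top') 397 offs e1,e2 mm at a=40: [-1.18 -0.79] angles deg [-0.77 -1.37] end mm [61.2 61.4] centre [0.5326 0.0647 0.0727] axis [ 0.1958  0.9808 -0.0223] rms 2.73
```

View pics/s10.png

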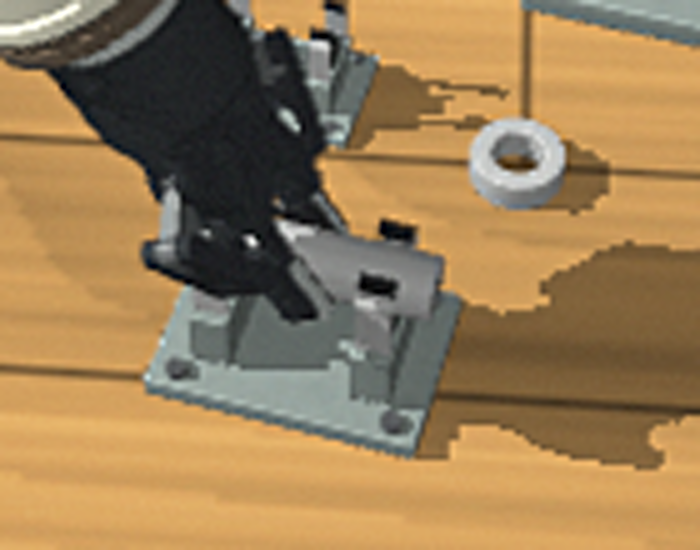

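View pics/scene10f.png

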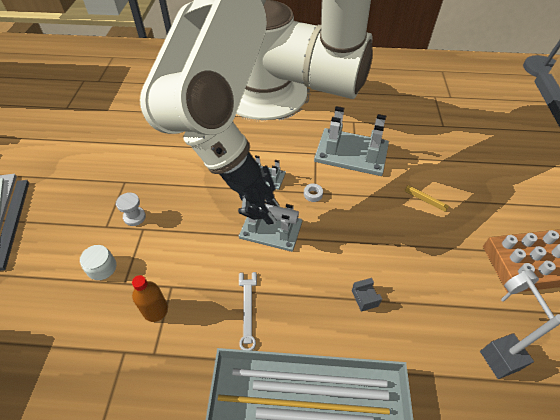

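```bash
python3 - <<'E'
from h import *
s=cur()[2];print(s["clock"],s["contact_force"],s["gripper_width"]);print(ctrl.job_done())
E
```

```text
20.825 [-2.65514028  0.85992151  8.52214549] 0.028639881823910075
the job is handed in; nothing more can be done
None
```

The mandrel is snapped into the medium rack and the arm is still gripping it and pressing down. I handed the job in at 20.8 s. The medium rack is the one whose base plate measured 130 x 90 mm.

**How it went:** I gripped the upright bar at its middle with the tool tilted 60° from vertical, then laid it level across the clip mouths. I trimmed it sideways until the side force was near zero and pressed down.
- **Pushing in:** the push rose to about 17.6 N and held level over about 3 mm.
- **Snap:** by the time the bar was about 13 mm below its rest point, the push had dropped to about 0.
- **Seating:** I then pressed it on into the rubber seats.

**Last checks:**
- **Push:** the push on the seats is about 11.6 N, which means about 2.9 mm of seat travel. The bar's height (72.5 mm) gives about 2.5 mm.
- **Level and centring:** the bar is level within about 0.1° by the arm's own pose, and about 0.5 mm off centre along the rack. The load is balanced between the clips to within about 3 mm.
- **Other objects:** in the last picture the other things on the bench look unmoved, as far as they show.

**Checks that disagreed or were weak:**
- **Camera tilt fit:** the final camera fit suggested a tilt of 1 to 2°. By then the clip jaws were mixed into the measured points, so I didn't trust it.
- **Torque readings:** at first these seemed to put the load on one clip only. I tilted the bar by 1.2° to correct that, then found the reading was distorted by the gripper's own weight. I undid the tilt before pressing on.
- **Far clip:** the clip under the gripper is hidden from the cameras, so its seating is judged only from the balanced load and the bar's height.
- **Side force:** about 2 N across the rack remained at the end.

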